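Load the setting tray in reverse order and slide it home under the shelf

ROBOT

A 6-joint arm with a two-finger parallel gripper is mounted at the origin on the work surface. World frame = base frame: x ahead of the robot, y to its left, z up, the work surface at z = 0. Lengths are in mm, angles in degrees, forces in N, time in s.
With the tool pointing down it reaches from about 250 to 775 mm from the base axis. Payload 4 kg.
Tool frame: the origin (TCP) lies at the very end of the fingers, on their centre line; the grasp point (between the pads) lies 19 mm behind it; z points along the fingers, y is the line along which they close (so a half turn about z gives the same grasp; the last joint's range is limited). The gripper opens to 85 mm and grips with 20 to 120 N. Pads are 22 mm wide; open, the fingers measure 114 mm over their backs; the gripper's body (76 mm by 85 mm) begins 54 mm behind the grasp point. The pads swing forward as they close: fully open they stand 13 mm farther back than shut.
Start: joints at [69.208, 4.996, 78.535, -0, 96.463, -5.907], TCP at [141.297, 531.56, 203.141] pointing down, gripper open.
Joint ranges: [-177.83, 177.83], [-43.37, 116.18], [15.69, 146.23], [-61.86, 241.86], [9.47, 152.12], [-147.06, 147.06]. Speed limits (degrees/s): [159.86, 159.86, 180, 180, 180, 180].

INTERFACE

Orientations are given as a 3x3 rotation matrix whose columns are the frame's x, y, z axes.
In Python, from cell import readout, vision, workorder gives the robot as it stands.
- The arm moves only by the tool arm_command, never from a script. Its argument "moves" is a list that holds one entry, the list of rows, each a list of 5 numbers: the shift along the world's x, y, z in m, then the turn about the world's z in rad, then the finger opening in m, from 0 to 0.0854. In form: [[[x, y, z, twist, jaw], ...]]. A call has exactly 8 rows; each row is the pose to reach, as a shift and turn from the pose commanded when the call began; what a row does not reach only later rows make up. A row lasts 1/8 s, in which the tool goes at most 62.5 mm and 10.7 degrees, less where a joint would pass 70% of its speed; a pose out of reach is approached as far as the arm can. A call with a gripper value outside its range is refused whole. The fingers move at their own pace and stop on an object; "force" is the grip in N (left out, the last holds). Time passes only in rows, so rows that repeat a pose let the fingers close, or fill a call up. It gives the time, the measured TCP pose, the force, the opening and the grip force at its end, in the units of the state.
- readout.get_obs(): the state, without advancing time (a new reading comes with each control period).
- vision.camera(name): name is "scene" or "top" or "wrist"; returns the picture (384x512x3 uint8, blue, green, red); there is no depth.
- vision.calibration(name): a dict with "camera_matrix" (3x3 intrinsics, pixels), "R" (3x3) and "t" (3): a world point X has camera coordinates R X + t. Camera axes: x right, y down, z forward; pixel columns grow to the right and rows downward; lengths in mm; the calibration is good to about 2 mm. A picture is of the moment at which its call begins: read the wrist's pose just before it. calibration takes no time and is no camera call; for the wrist camera it gives the pose at the moment of the call.
- workorder.job_done(): hands the job in; it is judged then, once.
The state is a dict: "time": time; "q": joint angles; "joint_velocities": joint speeds; "effort": joint torques, N m; "tool_pos": TCP position; "orientation": TCP orientation; "ft_force": force on the tool from outside, world axes, zero at the start; "ft_torque": the same for the moment, N m; "opening": finger opening in mm; "gripper_force": force on a finger pad.
Only numpy, scipy, OpenCV 4.12 (cv2) and the standard library are available. Lean on these libraries where they do the work, as an engineer would, in place of code of your own. Each camera call takes 0.05 s, during which the arm holds its last target. There are 200 camera calls.

TASK

Move the four tool holders from the wooden rack into the pulled-out aluminium tray in reverse order: the leftmost one in the rack goes into the rightmost hole of the tray, the next one beside it, and so on, left and right as seen from the robot. Seat each one fully, with its flange flat on the tray, never tipping one over. The job ends with the loaded tray pushed fully home under the low shelf (it has an orange handle) and everything let go.

Things in the scene. Friction and masses are not known exactly. Their poses are not given: they have to be found in the camera images.
- holder_red: Loose steel tool holder, red bands and top, with a plain 12 mm end mill; 0.45-0.8 kg, upright in a rack hole. Origin: on its axis at the flange's underside, z up; round, any yaw. Above: flange dia 50, 14 high; body dia 38 from 14 to 58 (grip it 40 above the origin, fingertips then clear the flange); cutter to 78 at most. Below: taper shank 40 long, dia 32 to 18 at its tip. mm.
- holder_yellow: Loose steel tool holder, yellow bands and top, with a thin brass 8 mm tap; 0.45-0.8 kg, upright in a rack hole. Origin: on its axis at the flange's underside, z up; round, any yaw. Above: flange dia 50, 14 high; body dia 38 from 14 to 58 (grip it 40 above the origin, fingertips then clear the flange); cutter to 78 at most. Below: taper shank 40 long, dia 32 to 18 at its tip. mm.
- holder_blue: Loose steel tool holder, blue bands and top, with a dark 22 mm cutter; 0.45-0.8 kg, upright in a rack hole. Origin: on its axis at the flange's underside, z up; round, any yaw. Above: flange dia 50, 14 high; body dia 38 from 14 to 58 (grip it 40 above the origin, fingertips then clear the flange); cutter to 78 at most. Below: taper shank 40 long, dia 32 to 18 at its tip. mm.
- holder_green: Loose steel tool holder, green bands and top, with a short 18 mm end mill; 0.45-0.8 kg, upright in a rack hole. Origin: on its axis at the flange's underside, z up; round, any yaw. Above: flange dia 50, 14 high; body dia 38 from 14 to 58 (grip it 40 above the origin, fingertips then clear the flange); cutter to 78 at most. Below: taper shank 40 long, dia 32 to 18 at its tip. mm.
- tag_red: Fixed red plate, 26 by 44 by 3 mm, on the wooden rack's low front ledge; marks the place of the red holder, whose hole centre is 63 mm from it in its +x. Origin: centre of its underside, 34 mm above the table (26 below the rack's plate top). x: away from the rack's front, y: along the row to the left, z up. Rack plate: fixed, 90 by 270, top 60 above the table.
- tag_yellow: Fixed yellow plate, 26 by 44 by 3 mm, on the wooden rack's low front ledge; marks the place of the yellow holder, whose hole centre is 63 mm from it in its +x. Origin: centre of its underside, 34 mm above the table (26 below the rack's plate top). x: away from the rack's front, y: along the row to the left, z up. Rack holes: 35 mm, pitch 62.
- tag_blue: Fixed blue plate, 26 by 44 by 3 mm, on the wooden rack's low front ledge; marks the place of the blue holder, whose hole centre is 63 mm from it in its +x. Origin: centre of its underside, 34 mm above the table (26 below the rack's plate top). x: away from the rack's front, y: along the row to the left, z up. All four tags are parallel.
- tag_green: Fixed green plate, 26 by 44 by 3 mm, on the wooden rack's low front ledge; marks the place of the green holder, whose hole centre is 63 mm from it in its +x. Origin: centre of its underside, 34 mm above the table (26 below the rack's plate top). x: away from the rack's front, y: along the row to the left, z up. The rack is fixed.
- tray_mid (a point): Centre of the aluminium tray's top (plate 90 by 270 mm, top 60 above the table). x: the way it slides home, y: along the row to the left, z up. Four 35 mm through holes at x 0, y -93, -31, 31, 93; flanges rest on the plate. Orange handle bar on the robot's side: centre x -90, y 0, z -10; 12 thick (x), 120 long (y), 16 high, 39 gap to the plate.
- tray (a joint): How far the tray is pulled out towards the robot, m: 0 = fully home (stop), at most 0.14, starts 0.118-0.134. About 3 N friction plus slight damping; stays where left. The fixed plywood shelf it goes under: underside 155 mm above the table, top 171, boxes on it to 206; with the tray home it spans x -30 to 100 in the tray frame, on walls at y -153 and 153.
There are look-alikes about, which are no part of the job. What is shaped like the holder_green but pink is not meant.

How it is judged (in metres and radians):
At the end, for the whole second after the job is handed in: Each of the four holders stands upright (within 0.1 rad) in a tray hole, within 8 mm of the hole's centre and with its flange within 4 mm of the plate, in the reverse of the order of the colour tags on the rack; the tray is within 8 mm of fully home; the holders are released and at rest (x of holder_red in the frame of tray_mid between -0.008 and 0.008 m and z of holder_red in the frame of tray_mid between -0.004 and 0.004 m and (y of holder_red in the frame of tray_mid between -0.101 and -0.085 m or y of holder_red in the frame of tray_mid between -0.039 and -0.023 m or y of holder_red in the frame of tray_mid between 0.023 and 0.039 m or y of holder_red in the frame of tray_mid between 0.085 and 0.101 m) and angle between each of holder_red, holder_yellow, holder_blue, holder_green's own z axis and vertical below 0.1 rad and linear speed of each of holder_red, holder_yellow, holder_blue, holder_green below 0.02 m/s and contact force between each of holder_red, holder_yellow, holder_blue, holder_green and the fingers below 0.1 N and x of holder_yellow in the frame of tray_mid between -0.008 and 0.008 m and z of holder_yellow in the frame of tray_mid between -0.004 and 0.004 m and (y of holder_yellow in the frame of tray_mid between -0.101 and -0.085 m or y of holder_yellow in the frame of tray_mid between -0.039 and -0.023 m or y of holder_yellow in the frame of tray_mid between 0.023 and 0.039 m or y of holder_yellow in the frame of tray_mid between 0.085 and 0.101 m) and x of holder_blue in the frame of tray_mid between -0.008 and 0.008 m and z of holder_blue in the frame of tray_mid between -0.004 and 0.004 m and (y of holder_blue in the frame of tray_mid between -0.101 and -0.085 m or y of holder_blue in the frame of tray_mid between -0.039 and -0.023 m or y of holder_blue in the frame of tray_mid between 0.023 and 0.039 m or y of holder_blue in the frame of tray_mid between 0.085 and 0.101 m) and x of holder_green in the frame of tray_mid between -0.008 and 0.008 m and z of holder_green in the frame of tray_mid between -0.004 and 0.004 m and (y of holder_green in the frame of tray_mid between -0.101 and -0.085 m or y of holder_green in the frame of tray_mid between -0.039 and -0.023 m or y of holder_green in the frame of tray_mid between 0.023 and 0.039 m or y of holder_green in the frame of tray_mid between 0.085 and 0.101 m) and ((y of tag_yellow in the frame of tag_red above 0.02 m and y of holder_yellow in the frame of tray_mid below -0.062 m and y of holder_red in the frame of tray_mid above -0.062 m) or (y of tag_yellow in the frame of tag_red below -0.02 m and y of holder_yellow in the frame of tray_mid above -0.062 m and y of holder_red in the frame of tray_mid below -0.062 m) or (y of tag_yellow in the frame of tag_red above 0.02 m and y of holder_yellow in the frame of tray_mid below 0 m and y of holder_red in the frame of tray_mid above 0 m) or (y of tag_yellow in the frame of tag_red below -0.02 m and y of holder_yellow in the frame of tray_mid above 0 m and y of holder_red in the frame of tray_mid below 0 m) or (y of tag_yellow in the frame of tag_red above 0.02 m and y of holder_yellow in the frame of tray_mid below 0.062 m and y of holder_red in the frame of tray_mid above 0.062 m) or (y of tag_yellow in the frame of tag_red below -0.02 m and y of holder_yellow in the frame of tray_mid above 0.062 m and y of holder_red in the frame of tray_mid below 0.062 m)) and ((y of tag_blue in the frame of tag_red above 0.02 m and y of holder_blue in the frame of tray_mid below -0.062 m and y of holder_red in the frame of tray_mid above -0.062 m) or (y of tag_blue in the frame of tag_red below -0.02 m and y of holder_blue in the frame of tray_mid above -0.062 m and y of holder_red in the frame of tray_mid below -0.062 m) or (y of tag_blue in the frame of tag_red above 0.02 m and y of holder_blue in the frame of tray_mid below 0 m and y of holder_red in the frame of tray_mid above 0 m) or (y of tag_blue in the frame of tag_red below -0.02 m and y of holder_blue in the frame of tray_mid above 0 m and y of holder_red in the frame of tray_mid below 0 m) or (y of tag_blue in the frame of tag_red above 0.02 m and y of holder_blue in the frame of tray_mid below 0.062 m and y of holder_red in the frame of tray_mid above 0.062 m) or (y of tag_blue in the frame of tag_red below -0.02 m and y of holder_blue in the frame of tray_mid above 0.062 m and y of holder_red in the frame of tray_mid below 0.062 m)) and ((y of tag_green in the frame of tag_red above 0.02 m and y of holder_green in the frame of tray_mid below -0.062 m and y of holder_red in the frame of tray_mid above -0.062 m) or (y of tag_green in the frame of tag_red below -0.02 m and y of holder_green in the frame of tray_mid above -0.062 m and y of holder_red in the frame of tray_mid below -0.062 m) or (y of tag_green in the frame of tag_red above 0.02 m and y of holder_green in the frame of tray_mid below 0 m and y of holder_red in the frame of tray_mid above 0 m) or (y of tag_green in the frame of tag_red below -0.02 m and y of holder_green in the frame of tray_mid above 0 m and y of holder_red in the frame of tray_mid below 0 m) or (y of tag_green in the frame of tag_red above 0.02 m and y of holder_green in the frame of tray_mid below 0.062 m and y of holder_red in the frame of tray_mid above 0.062 m) or (y of tag_green in the frame of tag_red below -0.02 m and y of holder_green in the frame of tray_mid above 0.062 m and y of holder_red in the frame of tray_mid below 0.062 m)) and ((y of tag_blue in the frame of tag_yellow above 0.02 m and y of holder_blue in the frame of tray_mid below -0.062 m and y of holder_yellow in the frame of tray_mid above -0.062 m) or (y of tag_blue in the frame of tag_yellow below -0.02 m and y of holder_blue in the frame of tray_mid above -0.062 m and y of holder_yellow in the frame of tray_mid below -0.062 m) or (y of tag_blue in the frame of tag_yellow above 0.02 m and y of holder_blue in the frame of tray_mid below 0 m and y of holder_yellow in the frame of tray_mid above 0 m) or (y of tag_blue in the frame of tag_yellow below -0.02 m and y of holder_blue in the frame of tray_mid above 0 m and y of holder_yellow in the frame of tray_mid below 0 m) or (y of tag_blue in the frame of tag_yellow above 0.02 m and y of holder_blue in the frame of tray_mid below 0.062 m and y of holder_yellow in the frame of tray_mid above 0.062 m) or (y of tag_blue in the frame of tag_yellow below -0.02 m and y of holder_blue in the frame of tray_mid above 0.062 m and y of holder_yellow in the frame of tray_mid below 0.062 m)) and ((y of tag_green in the frame of tag_yellow above 0.02 m and y of holder_green in the frame of tray_mid below -0.062 m and y of holder_yellow in the frame of tray_mid above -0.062 m) or (y of tag_green in the frame of tag_yellow below -0.02 m and y of holder_green in the frame of tray_mid above -0.062 m and y of holder_yellow in the frame of tray_mid below -0.062 m) or (y of tag_green in the frame of tag_yellow above 0.02 m and y of holder_green in the frame of tray_mid below 0 m and y of holder_yellow in the frame of tray_mid above 0 m) or (y of tag_green in the frame of tag_yellow below -0.02 m and y of holder_green in the frame of tray_mid above 0 m and y of holder_yellow in the frame of tray_mid below 0 m) or (y of tag_green in the frame of tag_yellow above 0.02 m and y of holder_green in the frame of tray_mid below 0.062 m and y of holder_yellow in the frame of tray_mid above 0.062 m) or (y of tag_green in the frame of tag_yellow below -0.02 m and y of holder_green in the frame of tray_mid above 0.062 m and y of holder_yellow in the frame of tray_mid below 0.062 m)) and ((y of tag_green in the frame of tag_blue above 0.02 m and y of holder_green in the frame of tray_mid below -0.062 m and y of holder_blue in the frame of tray_mid above -0.062 m) or (y of tag_green in the frame of tag_blue below -0.02 m and y of holder_green in the frame of tray_mid above -0.062 m and y of holder_blue in the frame of tray_mid below -0.062 m) or (y of tag_green in the frame of tag_blue above 0.02 m and y of holder_green in the frame of tray_mid below 0 m and y of holder_blue in the frame of tray_mid above 0 m) or (y of tag_green in the frame of tag_blue below -0.02 m and y of holder_green in the frame of tray_mid above 0 m and y of holder_blue in the frame of tray_mid below 0 m) or (y of tag_green in the frame of tag_blue above 0.02 m and y of holder_green in the frame of tray_mid below 0.062 m and y of holder_blue in the frame of tray_mid above 0.062 m) or (y of tag_green in the frame of tag_blue below -0.02 m and y of holder_green in the frame of tray_mid above 0.062 m and y of holder_blue in the frame of tray_mid below 0.062 m)) and value of joint tray below 0.008 m); the robot touches nothing.
It fails at once if a tool holder is tipped over (more than 0.7 rad) (angle between any of holder_red, holder_yellow, holder_blue, holder_green's own z axis and vertical above 0.7 rad).
It also fails if it takes over 128 s, if anything falls off the work surface, if the arm or the gripper's body presses on something with over 40 N, if the wrist force passes 120 N, or if a joint passes its speed limit or range.

## Working session

There is one attempt and no reset: what is moved stays moved. The work goes in short steps, Python scripts to look and compute and a tool call to move; the robot and the scene stay as the last step left them, time stands still between calls to the robot, and variables do not carry over. Pictures are saved under pics/ and viewed, at most 14 in all, crops included, and the job is handed in when it is done.

Besides the shell and the picture viewer there is one more tool, called after "Emit:" as a command line: name --argument value ..., lists and objects as JSON in quotes. arm_command: Moves the arm, as the interface text tells. Its arguments: {"type":"object","properties":{"moves":{"type":"array"},"force":{"type":"number"}},"required":["moves"]}

```bash
mkdir -p pics; python3 - <<'E'
from cell import readout, vision
import cv2
o=readout.get_obs(); print(o)
for n in ("scene","top"):
    im=vision.camera(n); cv2.imwrite(f"pics/{n}0.png",im); c=vision.calibration(n); print(n,c)
E
```

```text
{'time': 0.0, 'q': array([ 6.92087626e+01,  5.04132538e+00,  7.86274499e+01,  1.32247776e-04,
        9.64630835e+01, -5.90562962e+00]), 'joint_velocities': array([ 0.02495017, -0.07568606, -0.06111508, -0.04188974, -0.01163422,
        0.07879267]), 'effort': array([-1.96655778e-04, -3.51870060e+01, -3.13270783e+01, -4.59323874e-04,
        1.09412038e-02,  1.11377813e-05]), 'tool_pos': array([141.07273736, 531.00284131, 201.89411525]), 'orientation': array([[-9.66440607e-01,  2.56888853e-01, -8.19046714e-04],
       [ 2.56890047e-01,  9.66438243e-01, -2.15068825e-03],
       [ 2.39070229e-04, -2.28891741e-03, -9.99997352e-01]]), 'ft_force': array([ 1.0809891 , -0.59715991, -0.41722677]), 'ft_torque': array([ 0.03022961,  0.00497463, -0.01630784]), 'gripper_force': 0.0, 'opening': 85.33187389890013}
scene {'camera_matrix': array([[484.79713198,   0.        , 260.56298683],
       [  0.        , 484.79713198, 189.26388157],
       [  0.        ,   0.        ,   1.        ]]), 'R': array([[ 0.79531438,  0.6060686 , -0.01248584],
       [ 0.409331  , -0.55210955, -0.72637674],
       [-0.44712769,  0.57258703, -0.68718333]]), 't': array([-496.29647192, -127.17522743, 1331.93456987])}
top {'camera_matrix': array([[464.39751857,   0.        , 257.80008662],
       [  0.        , 464.39751857, 189.0480685 ],
       [  0.        ,   0.        ,   1.        ]]), 'R': array([[-0.01386947, -0.99987798, -0.00718757],
       [-0.99251089,  0.01463907, -0.12127585],
       [ 0.12136627,  0.00545171, -0.99259282]]), 't': array([ 91.8000166 , 584.32371087, 995.20239381])}
```

View pics/scene0.png

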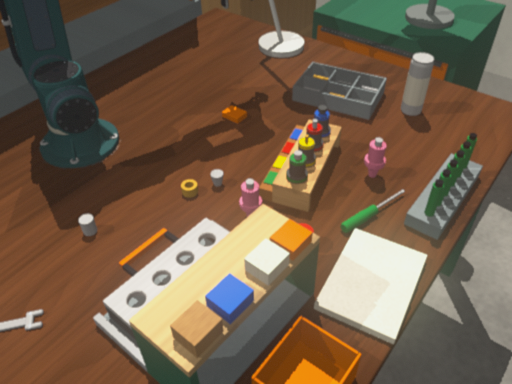

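View pics/top0.png

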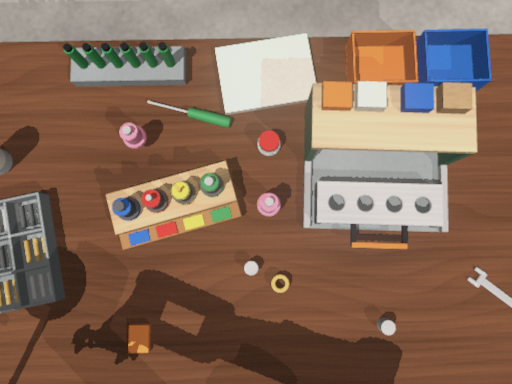

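Order in the rack, left to right: blue (123,207), red (151,199), yellow (181,190), green (210,182). The tags (139,237), (166,230), (193,222), (221,215) show the same order. The tray is at (381,203) with its handle at (380,245). Possible look-alikes: pink holders at (269,204) and (133,134), the red-topped can at (269,143), green bottles at (120,55), and the orange block at (139,338). None of these stand in the rack, so I reject them. Next, close crops.

```bash
python3 - <<'E'
import cv2
im=cv2.imread("pics/top0.png")
cv2.imwrite("pics/rackc.png",cv2.resize(im[160:250,100:245],None,fx=5.5,fy=5.5,interpolation=cv2.INTER_CUBIC))
cv2.imwrite("pics/trayc.png",cv2.resize(im[145:255,300:455],None,fx=5,fy=5,interpolation=cv2.INTER_CUBIC))
E
```

```text
(no output)
```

View pics/rackc.png

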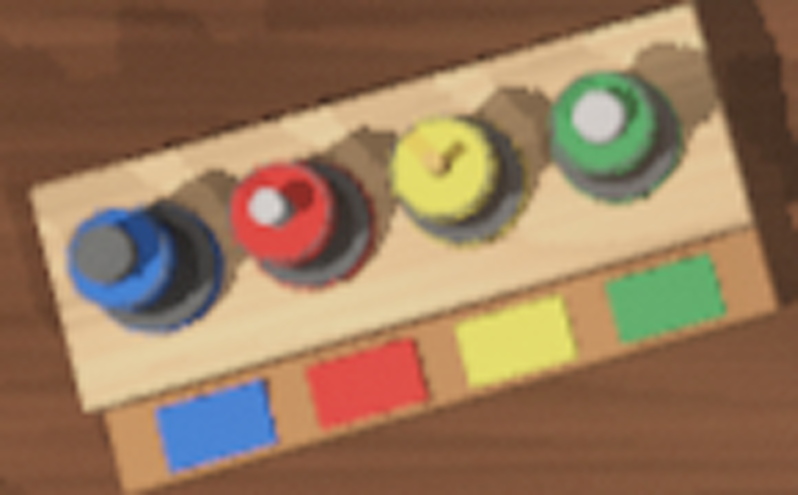

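View pics/trayc.png

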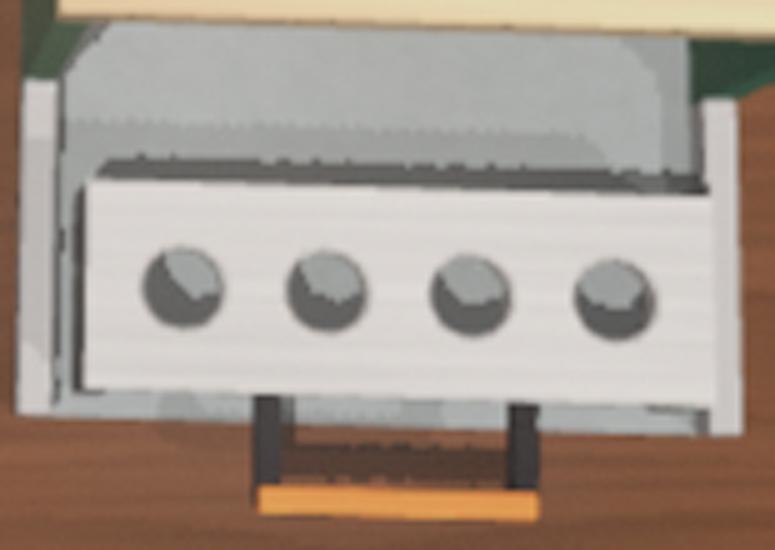

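The rack crop shows the tops at blue (122,258), red (284,213), yellow (446,167) and green (603,122), with tags of the same colour below each. The tray crop shows holes at (184,288), (327,292), (471,296) and (615,301), and the handle at (399,503).

```bash
cat > h.py <<'E'
import numpy as np
def ray(c,uv,z,):
    K,R,t=c["camera_matrix"],np.array(c["R"]),np.array(c["t"])
    d=np.linalg.inv(K)@np.c_[np.atleast_2d(uv),np.ones(len(np.atleast_2d(uv)))].T
    d=R.T@d; o=-R.T@t
    return (o[:,None]+d*(z-o[2])/d[2]).T[:,:2]
def fit(P,M):  # rigid 2D: M->P
    P,M=np.array(P),np.array(M,float); p,m=P[:,0]+1j*P[:,1],M[:,0]+1j*M[:,1]
    a=np.angle(np.sum((p-p.mean())*np.conj(m-m.mean()))); r=np.exp(1j*a); o=p.mean()-r*m.mean()
    return a,o,abs(p-o-r*m)
E
python3 - <<'E'
from h import *
from cell import vision
np.set_printoptions(precision=1,suppress=True)
c=vision.calibration("top")
f=lambda l,s,ox,oy:[((u+.5)/s-.5+ox,(v+.5)/s-.5+oy) for u,v in l]
r=lambda l,z:ray(c,f(l,5.5,100,160),z)
t=lambda l,z:ray(c,f(l,5,300,145),z)
top=r([(122,258),(284,213),(446,167),(603,122)],118)
tag=r([(217,426),(367,385),(516,342),(667,298)],37)
cor=r([(32,187),(694,5),(752,228),(85,410)],60)
print("tops",top);print("tags",tag);print("corners ctr",cor.mean(0))
Y=[93,31,-31,-93]
a,o,e=fit(np.r_[top,tag,],[(0,y) for y in Y]+[(-63,y) for y in Y]); print("rack yaw",np.degrees(a),o,e)
for y in Y: print("rack hole",o+np.exp(1j*a)*(1j*y))
a,o,e=fit(tag,[(-63,y) for y in Y]);print("tags only",np.degrees(a),o)
a,o,e=fit(cor,[(45,135),(45,-135),(-45,-135),(-45,135)]);print("corners",np.degrees(a),o,e)
ho=t([(184,288),(327,292),(471,296),(615,301)],60);print("holes",ho)
a,o,e=fit(ho,[(0,y) for y in Y]);print("tray",np.degrees(a),o,e)
for y in Y: print("tray hole",o+np.exp(1j*a)*(1j*y))
print("handle",t([(399,503)],58), "corners",t([(88,180),(710,195),(708,405),(82,390)],60))
E
```

```text
tops [[543.8 360.6]
 [559.7 300.7]
 [576.  240.6]
 [592.  182.2]]
tags [[483.2 345.5]
 [498.7 285.7]
 [515.  226.2]
 [531.7 165.6]]
corners ctr [567.7 272. ]
rack yaw 14.959161459209787 (567.9403538984877+271.5097104443964j) [0.8 0.8 0.9 0.6 0.4 0.6 0.9 0.7]
rack hole (543.9342174576317+361.3579458927512j)
rack hole (559.9383084182024+301.4591222605147j)
rack hole (575.9423993787731+241.5602986282781j)
rack hole (591.9464903393438+181.66147499604153j)
tags only 15.125705001193479 (567.9555587337995+272.16791317816535j)
corners 14.603205402757535 (567.724220650289+271.96520513063314j) [0.4 1.2 1.  0.5]
holes [[ 551.5  -85.9]
 [ 548.9 -147.4]
 [ 546.3 -209.3]
 [ 543.2 -271.1]]
tray -2.557073229150484 (547.4898937902819-178.44019400268965j) [0.4 0.1 0.2 0.3]
tray hole (551.6390453817976-85.53279633667694j)
tray hole (548.8729443207872-147.47106144735207j)
tray hole (546.1068432597767-209.40932655802723j)
tray hole (543.3407421987663-271.34759166870236j)
handle [[ 458.2 -174.8]] corners [[ 599.2  -45.9]
 [ 588.6 -314.7]
 [ 498.  -308.3]
 [ 508.2  -40.6]]
```

Emit:
arm_command --moves '[[[0.052,-0.022,0.01,-0.13,0.0854],[0.108,-0.046,0.018,-0.28,0.0854],[0.165,-0.07,0.018,-0.43,0.0854],[0.221,-0.094,0.018,-0.58,0.0854],[0.278,-0.117,0.018,-0.73,0.0854],[0.33,-0.14,0.018,-0.88,0.0854],[0.374,-0.158,0.018,-1.0,0.0854],[0.4026,-0.1702,0.018,-1.049,0.0854]]]' --force 80

```text
time: 1.1
tool_pos: [545.7, 359.7, 219.8]
orientation: [[-0.255, 0.967, -0.002], [0.967, 0.255, -0.001], [-0.001, -0.002, -1.0]]
ft_force: [-0.4, 0.9, -0.1]
opening: 85.8
gripper_force: 0.0
```

```bash
python3 - <<'E'
from h import *
from cell import readout,vision
import cv2
o=readout.get_obs();print(o["tool_pos"]);c=vision.calibration("wrist");im=vision.camera("wrist")
rv=cv2.Rodrigues(np.array(c["R"]))[0]
P=np.array([(543.9,361.4,118),(559.9,301.5,118),(543.9,361.4,74),(559.9,301.5,74),(575.9,241.6,118)],float)
p=cv2.projectPoints(P,rv,np.array(c["t"],float),c["camera_matrix"],None)[0].reshape(-1,2);print(p)
for u,v in p: cv2.drawMarker(im,(int(round(u)),int(round(v))),(255,0,255),0,12,1)
cv2.imwrite("pics/w1.png",cv2.resize(im,None,fx=1.5,fy=1.5))
E
```

```text
[545.71094969 359.69576828 219.7641494 ]
[[254.79733312 176.91814619]
 [255.05565106 240.97398725]
 [255.01891818 164.7196699 ]
 [255.23353305 221.72970014]
 [255.28279315 297.29906074]]
```

View pics/w1.png

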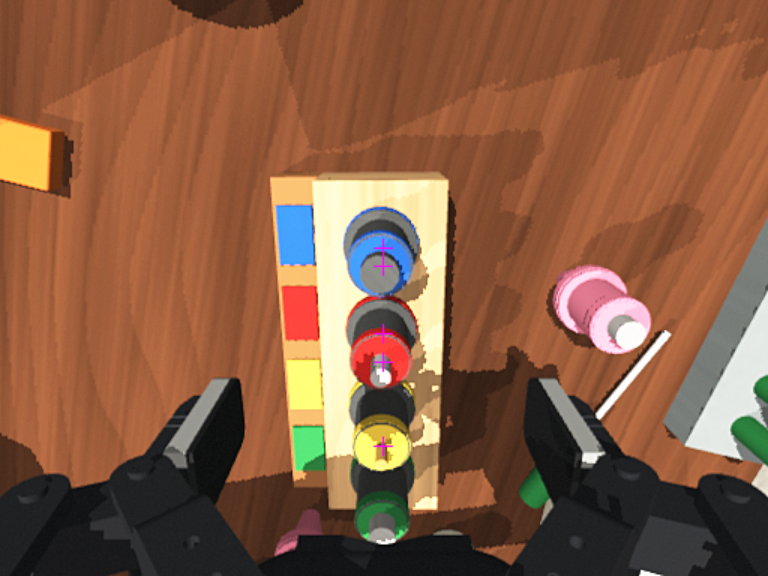

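The wrist view shows the predicted blue top (382,265) within about 1 mm of the seen one (381,263), with the fingers straddling the row front to back. Descend.

Emit:
arm_command --moves '[[[0,0,-0.03,0,0.0854],[0,0,-0.07,0,0.0854],[0,0,-0.105,0,0.0854],[0,0,-0.13,0,0.0854],[0,0,-0.14,0,0.0854],[0,0,-0.14,0,0.0854],[0,0,-0.14,0,0.03],[0,0,-0.14,0,0.03]]]'

```text
time: 2.15
tool_pos: [544.7, 361.9, 82.9]
orientation: [[-0.259, 0.966, 0.003], [0.966, 0.259, 0.001], [0.001, 0.003, -1.0]]
ft_force: [-0.5, 1.1, 0.2]
opening: 51.6
gripper_force: 0.0
```

Emit:
arm_command --moves '[[[0,0,0,0,0.03],[0,0,0,0,0.03],[0,0,0,0,0.03],[0,0,0,0,0.03],[0,0,0.005,0,0.03],[0,0,0.02,0,0.03],[0,0,0.04,0,0.03],[0,0,0.06,0,0.03]]]'

```text
time: 3.15
tool_pos: [544.2, 361.5, 142.9]
orientation: [[-0.259, 0.966, 0.001], [0.966, 0.259, 0.0], [0.0, 0.001, -1.0]]
ft_force: [0.7, 0.4, -4.4]
opening: 33.8
gripper_force: 80.3
```

Emit:
arm_command --moves '[[[0,0,0.03,0,0.03],[0,0,0.06,0,0.03],[0,-0.01,0.08,0,0.03],[0,-0.035,0.085,0,0.03],[0,-0.075,0.085,0,0.03],[0,-0.125,0.085,0,0.03],[0,-0.18,0.085,0,0.03],[0,-0.235,0.085,-0.05,0.03]]]'

```text
time: 4.15
tool_pos: [542.5, 122.8, 224.8]
orientation: [[-0.208, 0.978, -0.002], [0.978, 0.208, -0.001], [-0.001, -0.003, -1.0]]
ft_force: [0.9, -0.7, -4.9]
opening: 34.2
gripper_force: 80.4
```

Emit:
arm_command --moves '[[[0,-0.055,0,-0.05,0.03],[0,-0.11,0,-0.1,0.03],[0,-0.165,0,-0.15,0.03],[0,-0.22,0,-0.2,0.03],[0,-0.275,0,-0.24,0.03],[0,-0.33,0,-0.257,0.03],[-0.0006,-0.375,0,-0.257,0.03],[-0.0006,-0.3977,0,-0.257,0.03]]]'

```text
time: 5.15
tool_pos: [540.8, -274.6, 224.5]
orientation: [[0.049, 0.999, -0.003], [0.999, -0.049, 0.001], [0.001, -0.003, -1.0]]
ft_force: [0.5, 0.9, -5.4]
opening: 33.9
gripper_force: 80.4
```

Emit:
arm_command --moves '[[[0,0,-0.01,0,0.03],[0,0,-0.03,0,0.03],[0,0,-0.055,0,0.03],[0,0,-0.075,0,0.03],[0,0,-0.085,0,0.03],[0,0,-0.085,0,0.03],[0,0,-0.085,0,0.03],[0,0,-0.085,0,0.03]]]'

```text
time: 6.15
tool_pos: [543.9, -271.6, 142.6]
orientation: [[0.045, 0.999, 0.002], [0.999, -0.045, -0.001], [-0.001, 0.002, -1.0]]
ft_force: [0.0, -0.0, -5.2]
opening: 33.5
gripper_force: 80.5
```

```bash
python3 - <<'E'
from h import *
from cell import readout,vision
import cv2
o=readout.get_obs();print(o["tool_pos"]);tp=o["tool_pos"]
im=vision.camera("scene");c=vision.calibration("scene")
P=np.array([(543.3,-271.3,60),(tp[0],tp[1],tp[2]-61)],float)
p=cv2.projectPoints(P,cv2.Rodrigues(np.array(c["R"]))[0],np.array(c["t"],float),c["camera_matrix"],None)[0].reshape(-1,2);print(p)
x,y=p[0].astype(int); x0,y0=max(x-70,0),max(y-70,0)
a=im[y0:y0+110,x0:x0+140].copy()
a=cv2.resize(a,None,fx=5,fy=5,interpolation=cv2.INTER_CUBIC)
for u,v in p: cv2.drawMarker(a,(int((u+.5-x0)*5),int((v+.5-y0)*5)),(255,0,255),0,20,1)
cv2.imwrite("pics/s1.png",a)
E
```

```text
[ 543.93617233 -271.62534957  142.59100919]
[[135.95838038 298.68051068]
 [133.80543115 292.16501475]]
```

View pics/s1.png

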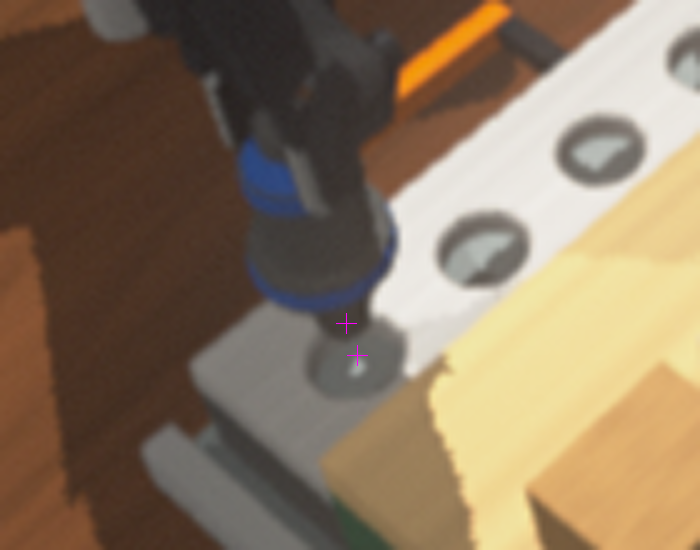

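The holder is held upright, with its tip (346,323) just above the rightmost hole centre (357,355). Lower it.

Emit:
arm_command --moves '[[[0,0,-0.01,0,0.03],[0,0,-0.02,0,0.03],[0,0,-0.03,0,0.03],[0,0,-0.04,0,0.03],[0,0,-0.048,0,0.03],[0,0,-0.054,0,0.03],[0,0,-0.057,0,0.03],[0,0,-0.058,0,0.03]]]'

```text
time: 7.2
tool_pos: [543.4, -271.4, 83.3]
orientation: [[0.045, 0.999, 0.0], [0.999, -0.045, -0.0], [-0.0, 0.0, -1.0]]
ft_force: [0.3, -0.2, -3.9]
opening: 33.6
gripper_force: 80.6
```

Emit:
arm_command --moves '[[[0,0,-0.0015,0,0.03],[0,0,-0.002,0,0.03],[0,0,-0.002,0,0.0854],[0,0,-0.002,0,0.0854],[0,0,-0.002,0,0.0854],[0,0,0.0,0,0.0854],[0,0,0.02,0,0.0854],[0,0,0.06,0,0.0854]]]'

```text
time: 8.2
tool_pos: [542.1, -270.5, 141.3]
orientation: [[0.045, 0.999, -0.004], [0.999, -0.045, 0.003], [0.003, -0.005, -1.0]]
ft_force: [0.4, -0.8, 0.3]
opening: 85.2
gripper_force: 0.0
```

Emit:
arm_command --moves '[[[0,0,0.04,0,0.0854],[0,0.01,0.078,0,0.0854],[0.001,0.04,0.078,0,0.0854],[0.003,0.09,0.078,0.03,0.0854],[0.005,0.15,0.078,0.08,0.0854],[0.007,0.21,0.078,0.13,0.0854],[0.009,0.27,0.078,0.18,0.0854],[0.011,0.33,0.078,0.23,0.0854]]]'

```text
time: 9.2
tool_pos: [554.3, 60.6, 221.5]
orientation: [[-0.185, 0.983, 0.001], [0.983, 0.185, 0.0], [-0.0, 0.001, -1.0]]
ft_force: [0.3, 0.4, -0.7]
opening: 85.4
gripper_force: 0.0
```

Emit:
arm_command --moves '[[[0.002,0.06,0,0.04,0.0854],[0.004,0.12,0,0.07,0.0854],[0.005,0.18,0,0.077,0.0854],[0.0056,0.225,0,0.077,0.0854],[0.0056,0.2428,0,0.077,0.0854],[0.0056,0.2428,-0.01,0.077,0.0854],[0.0056,0.2428,-0.04,0.077,0.0854],[0.0056,0.2428,-0.07,0.077,0.0854]]]'

```text
time: 10.2
tool_pos: [560.4, 299.2, 150.2]
orientation: [[-0.257, 0.967, 0.001], [0.967, 0.257, -0.001], [-0.001, 0.0, -1.0]]
ft_force: [0.5, 1.2, -0.5]
opening: 85.2
gripper_force: 0.0
```

Emit:
arm_command --moves '[[[0,0,-0.03,0,0.0854],[0,0,-0.055,0,0.0854],[0,0,-0.068,0,0.0854],[0,0,-0.07,0,0.0854],[0,0,-0.07,0,0.0854],[0,0,-0.07,0,0.03],[0,0,-0.07,0,0.03],[0,0,-0.07,0,0.03]]]'

```text
time: 11.2
tool_pos: [559.6, 301.6, 82.4]
orientation: [[-0.259, 0.966, -0.0], [0.966, 0.259, 0.0], [0.0, 0.0, -1.0]]
ft_force: [0.9, -0.0, -0.5]
opening: 34.2
gripper_force: 79.9
```

Emit:
arm_command --moves '[[[0,0,0.006,0,0.03],[0,0,0.03,0,0.03],[0,0,0.07,0,0.03],[0,0,0.11,0,0.03],[0,0,0.135,0,0.03],[0,-0.01,0.14,0,0.03],[-0.001,-0.04,0.14,0,0.03],[-0.002,-0.085,0.14,-0.02,0.03]]]'

```text
time: 12.2
tool_pos: [556.6, 215.6, 217.8]
orientation: [[-0.241, 0.971, -0.005], [0.971, 0.241, -0.002], [-0.0, -0.005, -1.0]]
ft_force: [1.4, -0.8, -6.1]
opening: 33.5
gripper_force: 80.7
```

Emit:
arm_command --moves '[[[-0.001,-0.05,0,-0.04,0.03],[-0.003,-0.107,0,-0.09,0.03],[-0.005,-0.165,0,-0.14,0.03],[-0.007,-0.225,0,-0.19,0.03],[-0.009,-0.285,0,-0.24,0.03],[-0.011,-0.34,0,-0.28,0.03],[-0.0118,-0.395,0,-0.287,0.03],[-0.0118,-0.4259,0,-0.287,0.03]]]'

```text
time: 13.2
tool_pos: [543.9, -212.6, 217.8]
orientation: [[0.049, 0.999, -0.005], [0.999, -0.049, 0.001], [0.001, -0.005, -1.0]]
ft_force: [-0.4, 0.6, -5.1]
opening: 33.8
gripper_force: 80.6
```

Emit:
arm_command --moves '[[[0,0,-0.01,0,0.03],[0,0,-0.03,0,0.03],[0,0,-0.055,0,0.03],[0,0,-0.075,0,0.03],[0,0,-0.08,0,0.03],[0,0,-0.08,0,0.03],[0,0,-0.085,0,0.03],[0,0,-0.092,0,0.03]]]'

```text
time: 14.2
tool_pos: [546.7, -209.7, 130.1]
orientation: [[0.045, 0.999, 0.002], [0.999, -0.045, -0.001], [-0.001, 0.002, -1.0]]
ft_force: [-0.6, -0.0, -5.8]
opening: 33.6
gripper_force: 80.7
```

Emit:
arm_command --moves '[[[0,0,-0.01,0,0.03],[0,0,-0.02,0,0.03],[0,0,-0.03,0,0.03],[0,0,-0.038,0,0.03],[0,0,-0.043,0,0.03],[0,0,-0.045,0,0.03],[0,0,-0.046,0,0.03],[0,0,-0.046,0,0.03]]]'

```text
time: 15.2
tool_pos: [546.3, -209.5, 83.5]
orientation: [[0.045, 0.999, 0.001], [0.999, -0.045, -0.0], [-0.0, 0.001, -1.0]]
ft_force: [-0.3, 0.6, -5.7]
opening: 34.0
gripper_force: 80.7
```

Emit:
arm_command --moves '[[[0,0,-0.0015,0,0.03],[0,0,-0.002,0,0.03],[0,0,-0.002,0,0.0854],[0,0,-0.002,0,0.0854],[0,0,-0.002,0,0.0854],[0,0,0.0,0,0.0854],[0,0,0.02,0,0.0854],[0,0,0.06,0,0.0854]]]'

```text
time: 16.2
tool_pos: [544.7, -208.8, 141.5]
orientation: [[0.045, 0.999, -0.005], [0.999, -0.045, 0.002], [0.002, -0.005, -1.0]]
ft_force: [0.3, -0.2, -0.5]
opening: 85.3
gripper_force: 0.0
```

Emit:
arm_command --moves '[[[0,0,0.04,0,0.0854],[0,0.01,0.078,0,0.0854],[0.001,0.04,0.078,0,0.0854],[0.004,0.09,0.078,0.03,0.0854],[0.008,0.15,0.078,0.08,0.0854],[0.012,0.21,0.078,0.13,0.0854],[0.016,0.265,0.078,0.18,0.0854],[0.02,0.32,0.078,0.23,0.0854]]]'

```text
time: 17.2
tool_pos: [566.1, 112.4, 221.5]
orientation: [[-0.186, 0.983, 0.001], [0.983, 0.186, -0.0], [-0.0, 0.001, -1.0]]
ft_force: [0.5, -0.5, -0.2]
opening: 85.9
gripper_force: 0.0
```

Emit:
arm_command --moves '[[[0.004,0.05,0,0.04,0.0854],[0.008,0.095,0,0.07,0.0854],[0.0098,0.12,0,0.077,0.0854],[0.0098,0.131,0,0.077,0.0854],[0.0098,0.131,-0.01,0.077,0.0854],[0.0098,0.131,-0.04,0.077,0.0854],[0.0098,0.131,-0.07,0.077,0.0854],[0.0098,0.131,-0.1,0.077,0.0854]]]'

```text
time: 18.2
tool_pos: [575.8, 239.7, 119.7]
orientation: [[-0.257, 0.966, -0.0], [0.966, 0.257, -0.001], [-0.001, -0.001, -1.0]]
ft_force: [0.6, 0.5, -0.5]
opening: 85.5
gripper_force: 0.0
```

Emit:
arm_command --moves '[[[0,0,-0.025,0,0.0854],[0,0,-0.038,0,0.0854],[0,0,-0.04,0,0.0854],[0,0,-0.04,0,0.0854],[0,0,-0.04,0,0.03],[0,0,-0.04,0,0.03],[0,0,-0.04,0,0.03],[0,0,-0.04,0,0.03]]]'

```text
time: 19.2
tool_pos: [575.9, 241.7, 82.4]
orientation: [[-0.259, 0.966, 0.001], [0.966, 0.259, 0.0], [0.0, 0.001, -1.0]]
ft_force: [-2.7, -1.5, 5.5]
opening: 34.0
gripper_force: 79.1
```

Emit:
arm_command --moves '[[[0,0,0.006,0,0.03],[0,0,0.03,0,0.03],[0,0,0.07,0,0.03],[0,0,0.11,0,0.03],[0,0,0.135,0,0.03],[0,-0.01,0.14,0,0.03],[-0.001,-0.035,0.14,0,0.03],[-0.003,-0.075,0.14,-0.02,0.03]]]'

```text
time: 20.2
tool_pos: [571.8, 165.8, 217.7]
orientation: [[-0.241, 0.971, -0.005], [0.971, 0.241, -0.001], [0.0, -0.005, -1.0]]
ft_force: [0.5, -0.6, -4.7]
opening: 34.0
gripper_force: 80.6
```

Emit:
arm_command --moves '[[[-0.003,-0.045,0,-0.04,0.03],[-0.007,-0.095,0,-0.09,0.03],[-0.011,-0.145,0,-0.14,0.03],[-0.015,-0.195,0,-0.19,0.03],[-0.019,-0.24,0,-0.24,0.03],[-0.022,-0.28,0,-0.28,0.03],[-0.024,-0.305,0,-0.287,0.03],[-0.024,-0.314,0,-0.287,0.03]]]'

```text
time: 21.2
tool_pos: [547.4, -149.1, 218.2]
orientation: [[0.048, 0.999, -0.005], [0.999, -0.048, 0.001], [0.001, -0.005, -1.0]]
ft_force: [-1.2, 0.6, -5.4]
opening: 34.0
gripper_force: 80.5
```

Emit:
arm_command --moves '[[[0,0,-0.01,0,0.03],[0,0,-0.03,0,0.03],[0,0,-0.055,0,0.03],[0,0,-0.075,0,0.03],[0,0,-0.08,0,0.03],[0,0,-0.08,0,0.03],[0,0,-0.085,0,0.03],[0,0,-0.092,0,0.03]]]'

```text
time: 22.2
tool_pos: [549.6, -147.6, 130.0]
orientation: [[0.045, 0.999, 0.002], [0.999, -0.045, -0.001], [-0.001, 0.002, -1.0]]
ft_force: [-0.3, 0.0, -6.2]
opening: 33.9
gripper_force: 80.6
```

Emit:
arm_command --moves '[[[0,0,-0.01,0,0.03],[0,0,-0.02,0,0.03],[0,0,-0.03,0,0.03],[0,0,-0.038,0,0.03],[0,0,-0.043,0,0.03],[0,0,-0.045,0,0.03],[0,0,-0.046,0,0.03],[0,0,-0.046,0,0.03]]]'

```text
time: 23.2
tool_pos: [549.1, -147.4, 83.4]
orientation: [[0.045, 0.999, 0.001], [0.999, -0.045, -0.0], [-0.0, 0.001, -1.0]]
ft_force: [-0.4, -0.7, -5.3]
opening: 33.9
gripper_force: 80.6
```

Emit:
arm_command --moves '[[[0,0,-0.0015,0,0.03],[0,0,-0.002,0,0.03],[0,0,-0.002,0,0.0854],[0,0,-0.002,0,0.0854],[0,0,-0.002,0,0.0854],[0,0,0.0,0,0.0854],[0,0,0.02,0,0.0854],[0,0,0.06,0,0.0854]]]'

```text
time: 24.2
tool_pos: [547.5, -146.9, 141.5]
orientation: [[0.045, 0.999, -0.005], [0.999, -0.045, 0.002], [0.002, -0.005, -1.0]]
ft_force: [0.9, -0.2, -0.8]
opening: 85.5
gripper_force: 0.0
```

Emit:
arm_command --moves '[[[0,0,0.04,0,0.0854],[0,0.01,0.078,0,0.0854],[0.002,0.035,0.078,0.02,0.0854],[0.006,0.075,0.078,0.07,0.0854],[0.013,0.125,0.078,0.12,0.0854],[0.02,0.175,0.078,0.17,0.0854],[0.027,0.225,0.078,0.22,0.0854],[0.034,0.27,0.078,0.26,0.0854]]]'

```text
time: 25.2
tool_pos: [583.0, 124.4, 221.4]
orientation: [[-0.215, 0.977, 0.001], [0.977, 0.215, 0.0], [-0.0, 0.001, -1.0]]
ft_force: [0.6, -0.3, -0.0]
opening: 85.8
gripper_force: 0.0
```

Emit:
arm_command --moves '[[[0.006,0.035,0,0.03,0.0854],[0.009,0.053,0,0.047,0.0854],[0.009,0.0591,0,0.047,0.0854],[0.009,0.0591,-0.005,0.047,0.0854],[0.009,0.0591,-0.02,0.047,0.0854],[0.009,0.0591,-0.05,0.047,0.0854],[0.009,0.0591,-0.08,0.047,0.0854],[0.009,0.0591,-0.105,0.047,0.0854]]]'

```text
time: 26.2
tool_pos: [590.9, 180.2, 113.4]
orientation: [[-0.257, 0.966, -0.003], [0.966, 0.257, -0.001], [-0.0, -0.003, -1.0]]
ft_force: [-0.3, 0.0, -0.6]
opening: 85.4
gripper_force: 0.0
```

Emit:
arm_command --moves '[[[0,0,-0.02,0,0.0854],[0,0,-0.033,0,0.0854],[0,0,-0.035,0,0.0854],[0,0,-0.035,0,0.0854],[0,0,-0.035,0,0.03],[0,0,-0.035,0,0.03],[0,0,-0.035,0,0.03],[0,0,-0.035,0,0.03]]]'

```text
time: 27.2
tool_pos: [592.0, 181.7, 82.4]
orientation: [[-0.259, 0.966, 0.001], [0.966, 0.259, 0.0], [-0.0, 0.001, -1.0]]
ft_force: [-1.9, -1.2, 4.8]
opening: 34.0
gripper_force: 79.2
```

Emit:
arm_command --moves '[[[0,0,0.006,0,0.03],[0,0,0.03,0,0.03],[0,0,0.07,0,0.03],[0,0,0.11,0,0.03],[0,0,0.135,0,0.03],[-0.001,-0.008,0.14,0,0.03],[-0.003,-0.025,0.14,0,0.03],[-0.007,-0.055,0.14,-0.02,0.03]]]'

```text
time: 28.2
tool_pos: [583.6, 125.6, 217.8]
orientation: [[-0.24, 0.971, -0.005], [0.971, 0.24, -0.001], [0.0, -0.005, -1.0]]
ft_force: [0.2, -0.8, -5.3]
opening: 33.8
gripper_force: 80.7
```

Emit:
arm_command --moves '[[[-0.005,-0.035,0,-0.04,0.03],[-0.01,-0.07,0,-0.09,0.03],[-0.016,-0.108,0,-0.14,0.03],[-0.022,-0.145,0,-0.19,0.03],[-0.028,-0.178,0,-0.24,0.03],[-0.0325,-0.2,0,-0.28,0.03],[-0.0333,-0.21,0,-0.287,0.03],[-0.0333,-0.2122,0,-0.287,0.03]]]'

```text
time: 29.2
tool_pos: [550.9, -86.1, 219.7]
orientation: [[0.046, 0.999, -0.002], [0.999, -0.046, 0.001], [0.001, -0.002, -1.0]]
ft_force: [0.4, 0.9, -5.5]
opening: 33.9
gripper_force: 80.6
```

Emit:
arm_command --moves '[[[0,0,-0.01,0,0.03],[0,0,-0.03,0,0.03],[0,0,-0.055,0,0.03],[0,0,-0.075,0,0.03],[0,0,-0.08,0,0.03],[0,0,-0.08,0,0.03],[0,0,-0.085,0,0.03],[0,0,-0.092,0,0.03]]]'

```text
time: 30.2
tool_pos: [552.3, -85.7, 130.0]
orientation: [[0.045, 0.999, 0.002], [0.999, -0.045, -0.001], [-0.001, 0.003, -1.0]]
ft_force: [-0.8, -0.8, -6.1]
opening: 34.1
gripper_force: 80.7
```

Emit:
arm_command --moves '[[[0,0,-0.01,0,0.03],[0,0,-0.02,0,0.03],[0,0,-0.03,0,0.03],[0,0,-0.038,0,0.03],[0,0,-0.043,0,0.03],[0,0,-0.045,0,0.03],[0,0,-0.046,0,0.03],[0,0,-0.046,0,0.03]]]'

```text
time: 31.2
tool_pos: [551.8, -85.6, 83.4]
orientation: [[0.045, 0.999, 0.001], [0.999, -0.045, -0.0], [-0.0, 0.001, -1.0]]
ft_force: [0.2, -1.2, -5.0]
opening: 33.8
gripper_force: 80.7
```

Emit:
arm_command --moves '[[[0,0,-0.0015,0,0.03],[0,0,-0.002,0,0.03],[0,0,-0.002,0,0.0854],[0,0,-0.002,0,0.0854],[0,0,-0.002,0,0.0854],[0,0,0.0,0,0.0854],[0,0,0.02,0,0.0854],[0,0,0.06,0,0.0854]]]'

```text
time: 32.2
tool_pos: [550.1, -85.2, 141.6]
orientation: [[0.045, 0.999, -0.005], [0.999, -0.045, 0.001], [0.001, -0.005, -1.0]]
ft_force: [0.6, 0.2, 0.7]
opening: 85.4
gripper_force: 0.0
```

Emit:
arm_command --moves '[[[0,0,0.04,0,0.0854],[0,0,0.078,0,0.0854],[-0.02,-0.01,0.078,0,0.05],[-0.06,-0.03,0.078,0,0.02],[-0.105,-0.055,0.078,0,0.0],[-0.14,-0.077,0.078,0,0.0],[-0.1516,-0.0865,0.07,0,0.0],[-0.1516,-0.0865,0.04,0,0.0]]]'

```text
time: 33.2
tool_pos: [401.0, -173.3, 184.7]
orientation: [[0.047, 0.999, 0.005], [0.999, -0.047, -0.003], [-0.002, 0.006, -1.0]]
ft_force: [-0.4, -0.0, -0.1]
opening: -0.2
gripper_force: 0.0
```

```bash
python3 - <<'E'
from cell import vision
import cv2
im=vision.camera("scene"); a=cv2.resize(im[200:340,80:280],None,fx=4,fy=4,interpolation=cv2.INTER_CUBIC)
cv2.imwrite("pics/s2.png",a)
E
```

```text
(no output)
```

View pics/s2.png

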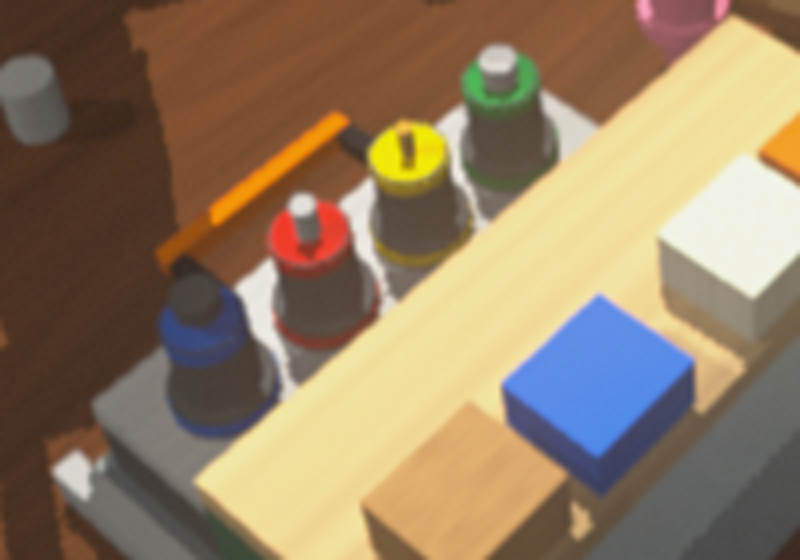

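All four are seated upright: blue (210,360), red (315,270), yellow (415,195) and green (505,120), from right to left as the robot sees them. Next, lower the closed fingers in front of the handle.

Emit:
arm_command --moves '[[[0,0,-0.03,0,0],[0,0,-0.08,0,0],[0,0,-0.12,0,0],[0,0,-0.138,0,0],[0,0,-0.143,0,0],[0.005,0,-0.143,0,0],[0.012,-0.0005,-0.143,0,0],[0.02,-0.001,-0.143,0,0]]]'

```text
time: 34.25
tool_pos: [421.5, -173.5, 41.3]
orientation: [[0.045, 0.999, 0.002], [0.999, -0.045, -0.001], [-0.001, 0.002, -1.0]]
ft_force: [0.0, 0.1, -0.0]
opening: -0.2
gripper_force: 0.0
```

Emit:
arm_command --moves '[[[0.005,0,0,0,0],[0.01,-0.0005,0,0,0],[0.015,-0.0005,0,0,0],[0.02,-0.001,0,0,0],[0.025,-0.001,0,0,0],[0.03,-0.0015,0,0,0],[0.035,-0.0015,0,0,0],[0.04,-0.002,0,0,0]]]'

```text
time: 35.25
tool_pos: [460.3, -175.0, 40.2]
orientation: [[0.045, 0.999, 0.0], [0.999, -0.045, -0.0], [-0.0, 0.0, -1.0]]
ft_force: [-0.2, -0.2, 0.7]
opening: 0.4
gripper_force: 0.0
```

```bash
python3 - <<'E'
from cell import vision
import cv2
a=cv2.resize(vision.camera("scene")[190:340,70:270],None,fx=3,fy=3,interpolation=cv2.INTER_CUBIC)
cv2.imwrite("pics/s3.png",a)
E
```

```text
(no output)
```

View pics/s3.png

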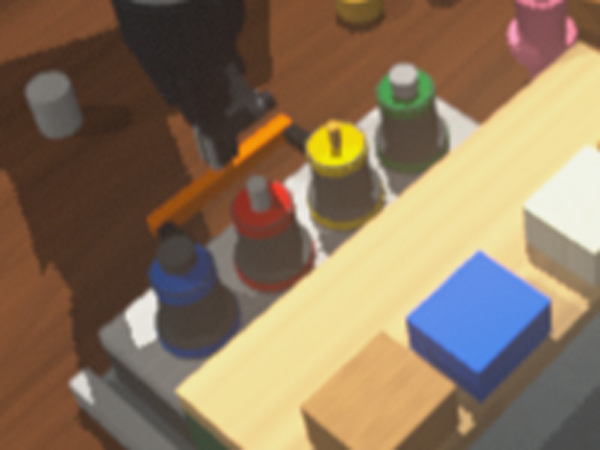

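The fingertips (220,160) press the bar from the robot's side, and the tray has started to move. Keep pushing.

Emit:
arm_command --moves '[[[0.005,0,0,0,0],[0.01,-0.0005,0,0,0],[0.015,-0.0005,0,0,0],[0.02,-0.001,0,0,0],[0.025,-0.001,0,0,0],[0.03,-0.0015,0,0,0],[0.035,-0.0015,0,0,0],[0.04,-0.002,0,0,0]]]'

```text
time: 36.3
tool_pos: [500.3, -177.0, 40.1]
orientation: [[0.045, 0.999, 0.0], [0.999, -0.045, -0.0], [-0.0, 0.0, -1.0]]
ft_force: [0.6, 0.8, 0.6]
opening: -0.1
gripper_force: 0.0
```

Emit:
arm_command --moves '[[[0.005,0,0,0,0],[0.01,-0.0005,0,0,0],[0.015,-0.0005,0,0,0],[0.02,-0.001,0,0,0],[0.025,-0.001,0,0,0],[0.03,-0.0015,0,0,0],[0.035,-0.0015,0,0,0],[0.04,-0.002,0,0,0]]]'

```text
time: 37.3
tool_pos: [539.9, -178.6, 39.8]
orientation: [[0.045, 0.999, -0.001], [0.999, -0.045, 0.001], [0.001, -0.001, -1.0]]
ft_force: [-3.4, 2.3, -0.2]
opening: 0.0
gripper_force: 2.2
```

Emit:
arm_command --moves '[[[0.002,0,0,0,0],[0.004,0,0,0,0],[0.006,0,0,0,0],[0.008,-0.0005,0,0,0],[0.01,-0.0005,0,0,0],[0.012,-0.0005,0,0,0],[0.014,-0.0005,0,0,0],[0.015,-0.0005,0,0,0]]]'

```text
time: 38.3
tool_pos: [555.2, -179.6, 40.1]
orientation: [[0.045, 0.999, 0.0], [0.999, -0.045, -0.0], [-0.0, 0.0, -1.0]]
ft_force: [-3.5, 2.0, -1.2]
opening: -0.1
gripper_force: 1.9
```

Emit:
arm_command --moves '[[[0.001,0,0,0,0],[0.002,0,0,0,0],[0.003,0,0,0,0],[0.004,0,0,0,0],[0.005,0,0,0,0],[0.006,0,0,0,0],[0.007,0,0,0,0],[0.008,-0.0004,0,0,0]]]'

```text
time: 39.3
tool_pos: [563.1, -179.9, 40.1]
orientation: [[0.045, 0.999, 0.0], [0.999, -0.045, 0.0], [0.0, 0.0, -1.0]]
ft_force: [-2.7, 1.8, -2.2]
opening: -0.3
gripper_force: 1.9
```

```bash
python3 - <<'E'
from cell import vision
import cv2
cv2.imwrite("pics/t3.png",cv2.resize(vision.camera("top")[80:260,290:490],None,fx=3,fy=3,interpolation=cv2.INTER_CUBIC))
E
```

```text
(no output)
```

View pics/t3.png

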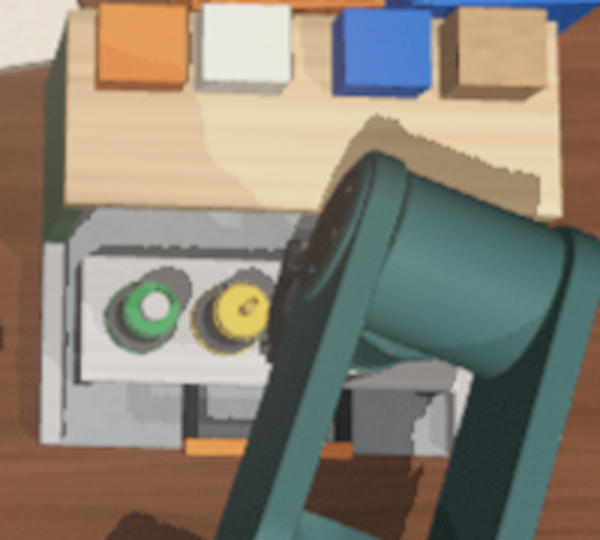

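The tray has only moved about 34 mm, while the TCP has gone much farther than that. I'll stop and look.

```bash
python3 - <<'E'
from h import *
from cell import readout,vision
import cv2
o=readout.get_obs();tp=o["tool_pos"];print(tp,o["q"],o["ft_force"])
def pr(n,P):
    c=vision.calibration(n);return cv2.projectPoints(np.array(P,float),cv2.Rodrigues(np.array(c["R"]))[0],np.array(c["t"],float),c["camera_matrix"],None)[0].reshape(-1,2)
print(ray(vision.calibration("top"),[(290+268/3,80+447/3)],58), ray(vision.calibration("top"),[(290+80/3,80+255/3),(290+76/3,80+382/3)],60))
s=vision.camera("scene");w=vision.camera("wrist")
for n,im in(("scene",s),("wrist",w)):
    p=pr(n,[tp,(tp[0],tp[1],tp[2]+40)]);print(n,p)
    for u,v in p: cv2.drawMarker(im,(int(round(u)),int(round(v))),(255,0,255),0,6,1)
a=cv2.resize(s[170:320,90:230],(400,428),interpolation=cv2.INTER_CUBIC)
b=cv2.resize(w,(400,300));b=np.vstack([b,np.zeros((128,400,3),np.uint8)])
cv2.imwrite("pics/sw.png",np.hstack([a,b]))
E
```

```text
[ 563.26143462 -179.86238792   40.13453641] [-2.32155852e+01  1.50470241e+01  8.58138163e+01  2.22311271e-02
  7.91205547e+01 -2.06436493e+01] [-3.58970934  1.37090033 -2.39036782]
[[ 492.67380876 -176.24731486]] [[633.541917   -45.74036876]
 [541.09408204 -40.16483898]]
scene [[179.9760717  277.86650583]
 [177.31103769 265.23095761]]
wrist [[256.19802277 229.01909981]
 [256.34896379 266.10324525]]
```

View pics/sw.png

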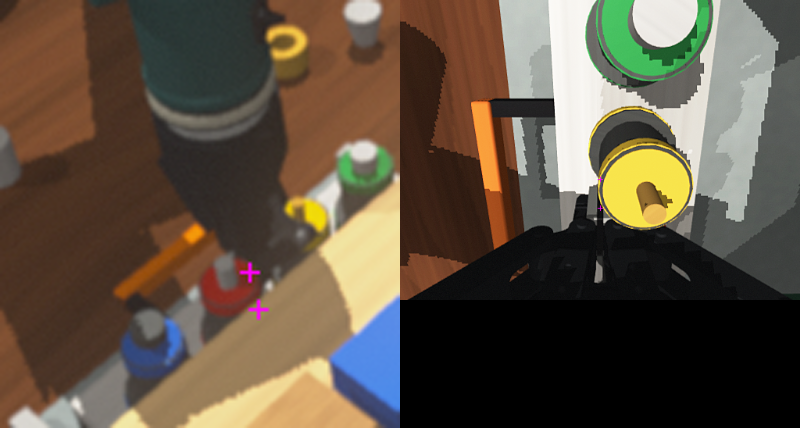

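The wrist view shows the closed tips at about (590,197). They have passed over the bar and the plate's front edge and are nosing between the yellow and red holders, so the tips are really higher than I assumed. Back straight off, then check.

Emit:
arm_command --moves '[[[-0.004,0,0,0,0],[-0.01,0.0005,0,0,0],[-0.02,0.001,0,0,0],[-0.035,0.0015,0,0,0],[-0.035,0.0015,0.01,0,0],[-0.035,0.0015,0.03,0,0],[-0.035,0.0015,0.06,0,0],[-0.035,0.0015,0.08,0,0]]]'

```text
time: 40.45
tool_pos: [528.8, -179.1, 122.8]
orientation: [[0.045, 0.999, 0.003], [0.999, -0.045, -0.002], [-0.002, 0.003, -1.0]]
ft_force: [0.9, 0.9, -0.9]
opening: 0.2
gripper_force: 0.0
```

Emit:
arm_command --moves '[[[-0.02,0,0.03,0,0],[-0.06,0.001,0.06,0,0],[-0.11,0.004,0.06,0,0],[-0.14,0.006,0.06,0,0],[-0.15,0.007,0.06,0,0],[-0.15,0.007,0.06,0,0],[-0.15,0.007,0.06,0,0],[-0.15,0.007,0.06,0,0]]]'

```text
time: 41.45
tool_pos: [378.7, -171.5, 179.9]
orientation: [[0.044, 0.999, -0.0], [0.999, -0.044, 0.0], [0.0, -0.0, -1.0]]
ft_force: [-0.5, -0.5, -0.8]
opening: -0.2
gripper_force: 0.0
```

```bash
python3 - <<'E'
from h import *
from cell import readout,vision
import cv2
o=readout.get_obs();tp=o["tool_pos"];print(tp)
def pr(n,P):
    c=vision.calibration(n);return cv2.projectPoints(np.array(P,float),cv2.Rodrigues(np.array(c["R"]))[0],np.array(c["t"],float),c["camera_matrix"],None)[0].reshape(-1,2)
s=vision.camera("scene");w=vision.camera("wrist");t=vision.camera("top");cv2.imwrite("pics/t4.png",t)
T=[tp,(tp[0],tp[1],tp[2]+20),(tp[0],tp[1],tp[2]+40)]
def crop(im,n,x0,y0,W,H,f):
    a=cv2.resize(im[y0:y0+H,x0:x0+W],None,fx=f,fy=f,interpolation=cv2.INTER_CUBIC)
    for u,v in pr(n,T): cv2.drawMarker(a,(int((u+.5-x0)*f),int((v+.5-y0)*f)),(255,0,255),0,12,1)
    return a
p=pr("scene",T);print(p);x0,y0=(p[1]-[50,60]).astype(int)
a=crop(s,"scene",90,160,200,150,2);a2=crop(s,"scene",x0,y0,100,75,4); b=crop(w,"wrist",156,84,200,300,2); 
cv2.imwrite("pics/sw2.png",np.hstack([np.vstack([a,a2]),b]))
E
```

```text
[ 378.66822078 -171.47579679  179.89907134]
[[105.29995773 185.05099674]
 [102.86762058 177.39158338]
 [100.36208013 169.50165331]]
```

View pics/sw2.png

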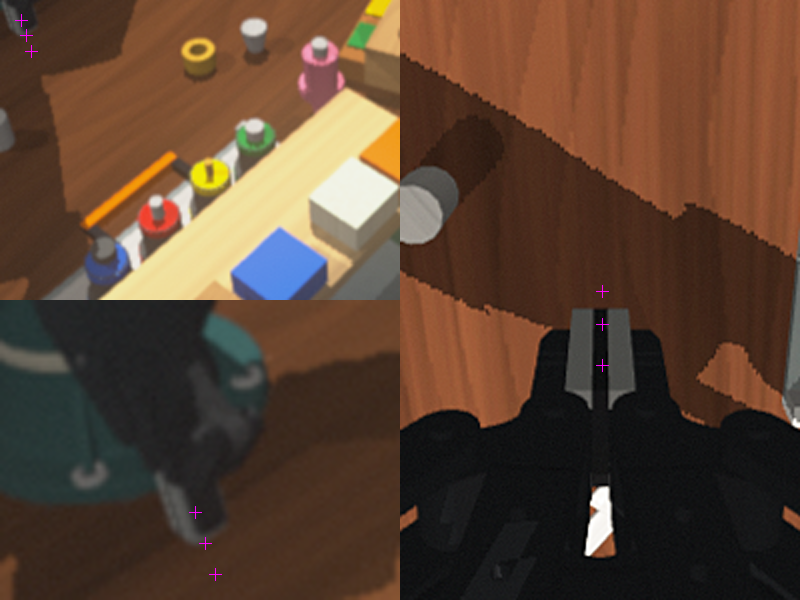

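In the closed state the real tip is about 17 mm above the reported TCP: (195,540) against the marker at (215,574). That is why it skimmed over the bar. The holders still stand seated at (105,260), (158,218), (210,175) and (255,137). Go 20 mm lower in front of the bar.

Emit:
arm_command --moves '[[[0,0,-0.04,0,0],[0,0,-0.09,0,0],[0,0,-0.135,0,0],[0,0,-0.155,0,0],[0.01,0,-0.16,0,0],[0.03,-0.001,-0.16,0,0],[0.05,-0.002,-0.16,0,0],[0.06,-0.0025,-0.16,0,0]]]'

```text
time: 42.6
tool_pos: [440.4, -174.5, 21.4]
orientation: [[0.044, 0.999, 0.003], [0.999, -0.044, -0.001], [-0.001, 0.003, -1.0]]
ft_force: [-0.5, 0.0, -0.1]
opening: 0.3
gripper_force: 0.0
```

Emit:
arm_command --moves '[[[0.005,0,0,0,0],[0.01,-0.0005,0,0,0],[0.015,-0.0005,0,0,0],[0.02,-0.001,0,0,0],[0.025,-0.001,0,0,0],[0.03,-0.0015,0,0,0],[0.035,-0.0015,0,0,0],[0.04,-0.002,0,0,0]]]'

```text
time: 43.6
tool_pos: [477.0, -175.7, 19.9]
orientation: [[0.045, 0.999, -0.003], [0.999, -0.045, 0.001], [0.001, -0.003, -1.0]]
ft_force: [-4.9, 0.5, 2.1]
opening: 0.1
gripper_force: 2.2
```

Emit:
arm_command --moves '[[[0.003,0,0,0,0],[0.006,0,0,0,0],[0.009,-0.0005,0,0,0],[0.012,-0.0005,0,0,0],[0.015,-0.0005,0,0,0],[0.018,-0.001,0,0,0],[0.021,-0.001,0,0,0],[0.024,-0.001,0,0,0]]]'

```text
time: 44.6
tool_pos: [502.1, -176.8, 20.0]
orientation: [[0.045, 0.999, -0.0], [0.999, -0.045, 0.0], [0.0, -0.0, -1.0]]
ft_force: [-2.9, 1.2, 0.2]
opening: 0.2
gripper_force: 1.6
```

Emit:
arm_command --moves '[[[0.004,0,0,0,0],[0.008,-0.0005,0,0,0],[0.012,-0.0005,0,0,0],[0.016,-0.001,0,0,0],[0.02,-0.001,0,0,0],[0.024,-0.0015,0,0,0],[0.028,-0.0015,0,0,0],[0.032,-0.0015,0,0,0]]]'

```text
time: 45.6
tool_pos: [534.3, -178.5, 20.1]
orientation: [[0.045, 0.999, 0.0], [0.999, -0.045, -0.0], [-0.0, 0.0, -1.0]]
ft_force: [-3.4, 1.5, 0.3]
opening: -0.1
gripper_force: 1.6
```

```bash
python3 - <<'E'
from cell import vision
import cv2,numpy as np
t=cv2.resize(vision.camera("top")[80:260,290:490],None,fx=2,fy=2,interpolation=cv2.INTER_CUBIC)
s=cv2.resize(vision.camera("scene")[160:340,70:270],None,fx=2,fy=2,interpolation=cv2.INTER_CUBIC)
cv2.imwrite("pics/ts5.png",np.hstack([t,s]))
E
```

```text
(no output)
```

View pics/ts5.png

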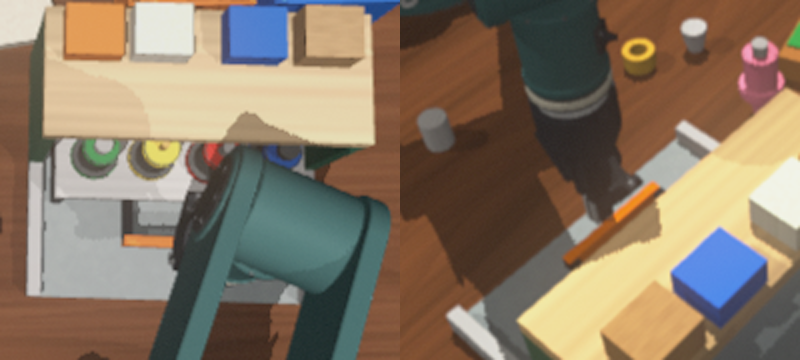

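The tray is going in with all four upright at (100,150), (160,150), (205,155) and (285,155). The bar is ahead of the fingers at (150,240). Finish slowly until the stop is felt.

Emit:
arm_command --moves '[[[0.002,0,0,0,0],[0.004,0,0,0,0],[0.006,0,0,0,0],[0.008,-0.0005,0,0,0],[0.01,-0.0005,0,0,0],[0.012,-0.0005,0,0,0],[0.014,-0.0005,0,0,0],[0.016,-0.001,0,0,0]]]'

```text
time: 46.7
tool_pos: [550.3, -179.6, 20.4]
orientation: [[0.045, 0.999, 0.001], [0.999, -0.045, -0.0], [-0.0, 0.001, -1.0]]
ft_force: [-4.4, -1.5, 2.1]
opening: -0.0
gripper_force: 2.0
```

Emit:
arm_command --moves '[[[0.001,0,0,0,0],[0.002,0,0,0,0],[0.003,0,0,0,0],[0.004,0,0,0,0],[0.005,0,0,0,0],[0.006,0,0,0,0],[0.007,0,0,0,0],[0.008,-0.0004,0,0,0]]]'

```text
time: 47.7
tool_pos: [558.1, -179.6, 20.2]
orientation: [[0.045, 0.999, 0.0], [0.999, -0.045, 0.0], [0.0, 0.0, -1.0]]
ft_force: [-2.6, -1.8, 4.2]
opening: 0.0
gripper_force: 2.2
```

Emit:
arm_command --moves '[[[0.001,0,0,0,0],[0.002,0,0,0,0],[0.003,0,0,0,0],[0.004,0,0,0,0],[0.005,0,0,0,0],[0.005,0,0,0,0],[0.006,0,0,0,0],[0.006,-0.0004,0,0,0]]]'

```text
time: 48.7
tool_pos: [563.3, -179.8, 20.1]
orientation: [[0.045, 0.999, -0.002], [0.999, -0.045, 0.001], [0.001, -0.002, -1.0]]
ft_force: [-5.3, -0.7, 5.5]
opening: -0.2
gripper_force: 3.4
```

Emit:
arm_command --moves '[[[0.0005,0,0,0,0],[0.001,0,0,0,0],[0.002,0,0,0,0],[0.002,0,0,0,0],[0.003,0,0,0,0],[0.003,0,0,0,0],[0.004,0,0,0,0],[0.004,-0.0002,0,0,0]]]'

```text
time: 49.7
tool_pos: [563.4, -179.8, 20.1]
orientation: [[0.045, 0.999, -0.01], [0.999, -0.045, 0.002], [0.001, -0.01, -1.0]]
ft_force: [-15.1, 0.9, 11.6]
opening: 0.2
gripper_force: 9.2
```

The stop is felt: 15 N with no further advance. Back off and clear.

Emit:
arm_command --moves '[[[-0.004,0,0,0,0],[-0.012,0,0,0,0],[-0.03,0.001,0,0,0],[-0.06,0.002,0,0,0],[-0.1,0.004,0.01,0,0],[-0.14,0.006,0.04,0,0],[-0.17,0.007,0.08,0,0],[-0.19,0.008,0.12,0,0]]]'

```text
time: 50.7
tool_pos: [376.8, -171.6, 140.3]
orientation: [[0.045, 0.999, 0.0], [0.999, -0.045, 0.001], [0.001, 0.0, -1.0]]
ft_force: [1.0, -0.2, 0.5]
opening: 0.0
gripper_force: 0.0
```

Emit:
arm_command --moves '[[[0,0.01,0.04,0,0],[-0.01,0.05,0.08,0,0],[-0.02,0.1,0.08,0,0],[-0.02,0.15,0.08,0,0],[-0.02,0.19,0.08,0,0],[-0.02,0.22,0.08,0,0],[-0.02,0.22,0.08,0,0],[-0.02,0.22,0.08,0,0]]]'

```text
time: 51.7
tool_pos: [358.0, 47.4, 219.7]
orientation: [[0.044, 0.999, -0.0], [0.999, -0.044, -0.0], [-0.0, -0.0, -1.0]]
ft_force: [0.2, -0.6, 0.6]
opening: 0.1
gripper_force: 0.0
```

```bash
python3 - <<'E'
from cell import vision
import cv2,numpy as np
t=vision.camera("top");cv2.imwrite("pics/t6f.png",t)
t=cv2.resize(t[100:250,290:490],None,fx=4,fy=4,interpolation=cv2.INTER_CUBIC)
cv2.imwrite("pics/t6.png",t)
E
```

```text
(no output)
```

View pics/t6.png

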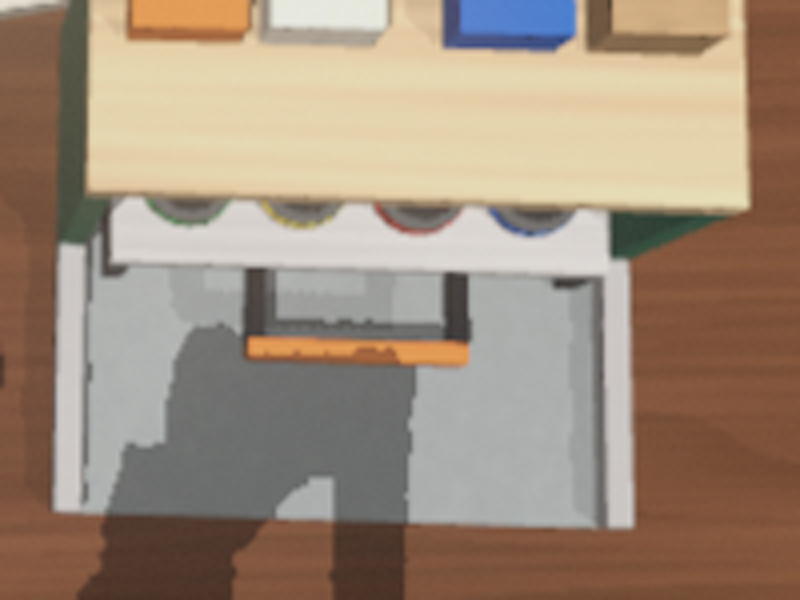

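```bash
python3 - <<'E'
from h import *
from cell import vision
c=vision.calibration("top")
f=lambda l:[((u+.5)/4-.5+290,(v+.5)/4-.5+100) for u,v in l]
print(ray(c,f([(357,350)]),58),"start",458.2,-174.8)
print("plate front mid",ray(c,f([(360,268)]),60),"shelf front mid",ray(c,f([(415,200)]),171))
print("flange fronts",ray(c,f([(189,224),(302,228),(418,233),(533,235)]),74))
E
```

```text
[[ 583.20321617 -179.3799073 ]] start 458.2 -174.8
plate front mid [[ 627.8856454  -182.53869818]] shelf front mid [[ 642.34306504 -181.81502118]]
flange fronts [[ 650.92486976  -88.09086832]
 [ 647.81032287 -148.73926726]
 [ 644.12980572 -210.88436858]
 [ 642.09895108 -272.48914659]]
```

The tray has travelled 125 mm. Its plate front and the shelf edge agree with the home position to within 1 mm, and the flange rims lie in line within 2 mm of expected. The final picture shows them as green (189,224), yellow (302,228), red (418,233) and blue (533,235), with the robot clear. Hand in.

```bash
python3 -c "
from cell import workorder; print(workorder.job_done())"
```

```text
the job is handed in; nothing more can be done
None
```

The job is handed in: all four holders are seated upright in reverse order (left to right from the robot: green, yellow, red, blue), the tray is against its home stop and the arm is clear, at about 52 s. On my first push the fingers skimmed over the handle and moved the tray about 34 mm by pressing on the holders, but the last pictures showed all four still in place; no verdict came back.

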